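# Pack the polished sample plates under the sprung keeper bar

## Task

Squeeze the sprung keeper bar out of the plate rack and lay it down on the free bench, then stack every metal plate from the bench squarely on the one already in the rack, with a cork separator between each plate and the next so that no two plates touch. Then put the bar back above the stack by squeezing it in between the two uprights and letting it spring out so that both of its pins sit in their recesses. Any separator left over may stay where it is on the bench, and do not knock over the beaker.

Things in the scene. Friction and masses are not known exactly. Their poses are not given: they have to be found in the camera images.
- rack: aluminium plate rack fixed to the bench, open along both long sides. Base 216 x 110 x 10 mm, long axis its own x; origin at the centre of its underside. At each end (own x = 90 to 108 mm and -108 to -90) stands an upright 50 mm wide (y), 120 mm high; their inner faces are 180 mm apart, each with a recess for the bar's pin
- recess_a (a point): centre of the mouth of the recess in the inner face of the upright at the rack's -x end: 24 mm wide (y), 24 mm high (86 to 110 mm above the bench), 8 mm deep
- recess_b (a point): the same for the upright at the rack's +x end
- rack_bed (a point): middle of the upper face of the rack's base, 10 mm above the bench; plates and separators are stacked centred here, long side along the rack's x
- bar: sprung keeper bar, at the start fitted between the uprights above the plate. Black beam (own x -88 to 60 mm), 30 mm wide, 20 mm high, a 12 x 12 mm steel pin out of each end, two tabs on top. x along the bar, z up; origin on its underside, midway between the pin ends when free (200 mm overall). 0.22 kg. Fitted, its underside is 82 to 94 mm above the bench (82 at the start); either way round will do
- plunger (a joint): how far the bar's sprung pin and its tab are pushed in, m: 0 free, 0.004 when fitted in the rack, 0.026 fully in (174 mm overall, its middle then 13 mm to the -x side of the origin); the spring takes 3 N to start and 9.5 N at the full 26 mm. Let go between the uprights, the bar spreads and the pins enter the recesses
- pin_fixed (a point): centre of the end face of the bar's fixed pin (bar's own x = -100 mm, 10 mm above its underside)
- pin_sprung (a point): centre of the end face of the bar's sprung pin (bar's own x = +100 mm less the plunger's value, 10 mm above its underside)
- tab_fixed (a point): grip point on the outer face of the fixed finger tab (bar's own x = -34 mm, 40 mm above its underside). Both tabs are upright plates 6 mm thick (x), 30 mm wide (y), standing from 20 to 56 mm above the bar's underside
- tab_sprung (a point): grip point on the outer face of the sprung finger tab (bar's own x = +34 mm less the plunger's value, 40 mm above its underside). Squeezing both tabs' outer faces together along x, 68 mm apart when free, 42 mm fully in, draws the sprung pin in
- plate0: flat polished metal sample plate, 120 x 60 x 10 mm (x, y, z of its own frame), about 0.2 kg; origin at the centre of its underside. It lies in the rack at the start, on the base, and stays there
- plate1: flat polished metal sample plate, 120 x 60 x 10 mm (x, y, z of its own frame), about 0.2 kg; origin at the centre of its underside. Lies on the bench at the start; all plates are alike, and one of the three may be absent
- plate2: flat polished metal sample plate, 120 x 60 x 10 mm (x, y, z of its own frame), about 0.2 kg; origin at the centre of its underside. Lies on the bench at the start; all plates are alike, and one of the three may be absent
- plate3: flat polished metal sample plate, 120 x 60 x 10 mm (x, y, z of its own frame), about 0.2 kg; origin at the centre of its underside. Lies on the bench at the start; all plates are alike, and one of the three may be absent
- sheet1: flat rigid cork separator, 130 x 52 x 8 mm (x, y, z of its own frame), 0.05 kg; origin at the centre of its underside. Lies on the bench; all alike, and there may be one more than needed
- sheet2: flat rigid cork separator, 130 x 52 x 8 mm (x, y, z of its own frame), 0.05 kg; origin at the centre of its underside. Lies on the bench; all alike, and there may be one more than needed
- sheet3: flat rigid cork separator, 130 x 52 x 8 mm (x, y, z of its own frame), 0.05 kg; origin at the centre of its underside. Lies on the bench; all alike, and there may be one more than needed
- beaker: empty glass beaker, 66 mm wide, 85 mm tall, a bystander; origin at the centre of its underside

How it is judged:
By the outcome, as a careful person would: the job done as asked, in the order asked, and still so for the second after the job is handed in, with the robot touching nothing.
Of plate1, plate2, plate3 only 2 to 3 are there at a start; the rules pass over those that are not, and their reading is None.
At some moment in a run one of plate1, plate2, plate3, sheet1, sheet2, sheet3 may be knocked a few centimetres aside while the robot is not near it.
It also fails if it takes over 210 s, if anything falls off the work surface, if the arm or the gripper's body presses on something with over 40 N, if the wrist force passes 120 N, or if a joint passes its speed limit or range.

## Robot

A 6-joint arm with a two-finger parallel gripper is mounted at the origin on the work surface. World frame = base frame: x ahead of the robot, y to its left, z up, the work surface at z = 0. Lengths are in m, angles in rad, forces in N, time in s.
With the tool pointing down it reaches from about 0.25 to 0.775 m from the base axis. Payload 4 kg.
Tool frame: the origin (TCP) lies on the centre line of the jaws, within the pads' length; the fingertips stand 19 mm ahead of it and the grasp point (between the pads) is the TCP (robot.tip_reach is the z of the fingertips in the tool frame, in m); z points along the fingers, y is the line along which they close (so a half turn about z gives the same grasp; the last joint's range is limited). The gripper opens to 94 mm and grips with 3 to 60 N. Pads are 16 mm wide; open, the fingers measure 119 mm over their backs; the gripper's body (75 mm by 177 mm) begins 78 mm behind the grasp point.
Start: joints at [1.05, 0.087, 1.371, -0, 1.684, -0.103], TCP at [0.223, 0.503, 0.225] pointing down, gripper open.
Joint ranges: [-3.1, 3.1], [-0.76, 2.03], [0.27, 2.55], [-1.08, 4.22], [0.17, 2.65], [-2.57, 2.57]. Speed limits (rad/s): [2.79, 2.79, 3.14, 3.14, 3.14, 3.14].

## Interface

Orientations are given as a unit quaternion [w, x, y, z].
In Python, from plant import robot, imaging gives the robot as it stands.
- The arm moves only by the shell command python3 -m jog 'ROWS'. ROWS is JSON, one flat list of numbers, 5 for each row, row after row: the gripper command: -1 is fully open, 1 is shut, values between are in proportion, then the shift along the tool's x, y, z in mm, then the turn about the tool's z in rad. In form: [fingers, dx, dy, dz, turn, fingers, dx, dy, dz, turn, ...]. A call has 1 to 12 rows; each row is the pose to reach, as a shift and turn from the pose commanded when the call began, along the tool's axes at that moment; what a row does not reach only later rows make up. A row lasts 1/8 s, in which the tool goes at most 62.5 mm and 10.7 degrees, less where a joint would pass 70% of its speed; a pose out of reach is approached as far as the arm can. A call with a gripper value outside its range is refused whole. The fingers move at their own pace and stop on an object; the grip force is fixed at half the most. Time passes only in rows, so rows that repeat a pose let the fingers close. It gives the time, the measured TCP pose, the force, the opening and the grip force at its end, in the units of the state.
- robot.sense(): the state, without advancing time (a new reading comes with each control period).
- imaging.capture(name): name is "scene" or "top"; returns (picture, depth): 400x640x3 uint8, blue, green, red; 400x640 float32, m along the optical axis (not along the pixel's ray), 0 where there is no reading.
- imaging.get_calibration(name): a dict with "fx", "fy", "cx", "cy" (pixels), "k1" (the pictures are not rectified: a ray, as slopes to the right and down, at radius r is drawn at 1 + k1 r^2 times it, then the intrinsics apply), "world_from_camera" (4x4, takes a point from camera to world coordinates). Camera axes: x right, y up, looking along -z (the intrinsics and any distortion apply to the point x, -y, -z); pixel columns grow to the right and rows downward; lengths in m; the calibration is good to about 2 mm. A picture is of the moment at which its call begins. get_calibration takes no time and is no camera call.
- robot.finish_job(): hands the job in; it is judged then, once.
The state is a dict: "t": time; "joints": joint angles; "qd": joint speeds; "joint_efforts": joint torques, N m; "tcp_pos": TCP position; "tcp_rot": TCP orientation; "wrist_force": force on the tool from outside, world axes, zero at the start; "torque": the same for the moment, N m; "grip_width": opening from 0.0 (shut) to 1.0 (fully open); "finger_force": force on a finger pad.
Only numpy, scipy, OpenCV 4.12 (cv2) and the standard library are available. Lean on these libraries where they do the work, as an engineer would, in place of code of your own. Each camera call takes 0.05 s, during which the arm holds its last target. There are 200 camera calls.

## Working session

There is one attempt and no reset: what is moved stays moved. The work goes in short steps, Python scripts to look and compute and a shell command to move; the robot and the scene stay as the last step left them, time stands still between calls to the robot, and variables do not carry over. Pictures are saved under pics/ and viewed, at most 14 in all, crops included, and the job is handed in when it is done.

```bash
ls; mkdir -p pics
cat > h.py <<'E'
import numpy as np, cv2
from plant import robot, imaging
def cap(n,f=None):
    im,d=imaging.capture(n); np.savez(f'{n}.npz',im=im,d=d)
    if f: cv2.imwrite('pics/'+f,im)
    return im,d
def load(n): z=np.load(f'{n}.npz'); return z['im'],z['d']
def cloud(n,d):
    c=imaging.get_calibration(n); v,u=np.mgrid[0:d.shape[0],0:d.shape[1]].astype(float)
    K=np.array([[c['fx'],0,c['cx']],[0,c['fy'],c['cy']],[0,0,1.]])
    p=cv2.undistortPoints(np.stack([u.ravel(),v.ravel()],1)[:,None],K,np.array([c['k1'],0,0,0.]))[:,0]
    P=np.stack([p[:,0]*d.ravel(),-p[:,1]*d.ravel(),-d.ravel(),np.ones(d.size)])
    return (np.array(c['world_from_camera'])@P)[:3].T.reshape(*d.shape,3)
E
python3 - <<'E'
from h import *
for n in('scene','top'):
    im,d=cap(n,n+'0.png'); print(imaging.get_calibration(n), (d==0).mean())
s=robot.sense(); print(s['tcp_pos'],s['tcp_rot'],s['grip_width'],robot.tip_reach)
E
```

```text
pics
{'fx': 389.5415946913044, 'fy': 389.5415946913044, 'cx': 320.8960114703446, 'cy': 202.46639230553163, 'k1': -0.05852779158971333, 'world_from_camera': array([[-0.85192446, -0.29191243,  0.43475493,  0.98749183],
       [ 0.52361131, -0.4867039 ,  0.69924996,  0.82938275],
       [ 0.00747716,  0.82335075,  0.5674836 ,  0.69198899],
       [ 0.        ,  0.        ,  0.        ,  1.        ]])} 0.00392578125
{'fx': 493.0191026923831, 'fy': 493.0191026923831, 'cx': 321.60684395985476, 'cy': 198.46933115123744, 'k1': -0.14116113323088342, 'world_from_camera': array([[ 0.00782919,  0.99929213, -0.03679593,  0.45095799],
       [-0.99995702,  0.00800653,  0.00467468,  0.06756488],
       [ 0.00496598,  0.03675775,  0.99931187,  1.46348923],
       [ 0.        ,  0.        ,  0.        ,  1.        ]])} 0.00415625
[0.222952   0.50229197 0.22342925] [-2.94635734e-04  2.07393792e-01  9.78257045e-01 -9.39110508e-04] 1.0003904727808104 0.019
```

View pics/top0.png

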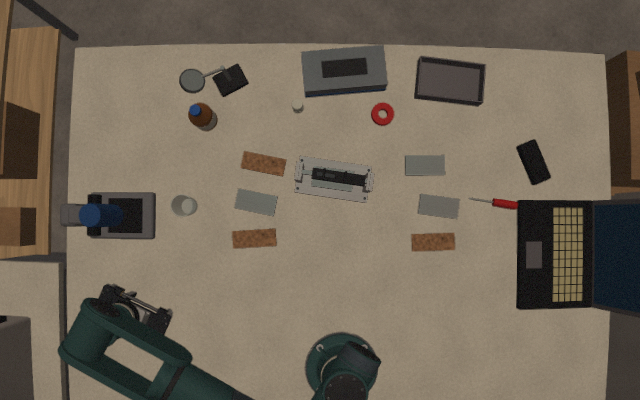

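View pics/scene0.png

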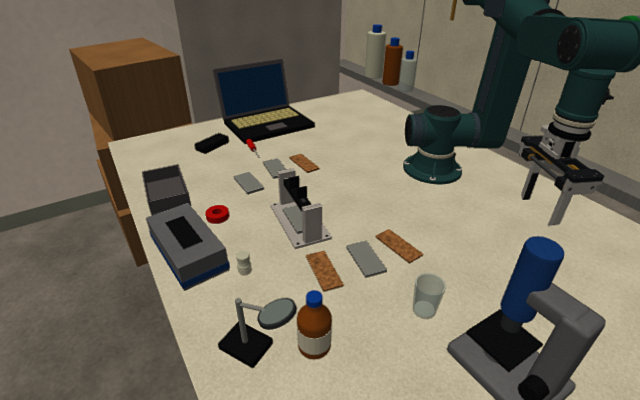

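The top view shows plates at (256,202), (425,165) and (438,206), and corks at (263,163), (255,238) and (433,242). The rack with the bar is at (335,180) and the beaker at (183,205). So there are three plates and three corks, and all of them are needed.

```bash
cat >> h.py <<'E'
def onplane(n,uv,z):
    c=imaging.get_calibration(n); K=np.array([[c['fx'],0,c['cx']],[0,c['fy'],c['cy']],[0,0,1.]])
    p=cv2.undistortPoints(np.array(uv,float).reshape(-1,1,2),K,np.array([c['k1'],0,0,0.]))[:,0]
    T=np.array(c['world_from_camera']); r=np.c_[p[:,0],-p[:,1],-np.ones(len(p))]@T[:3,:3].T
    o=T[:3,3]; return o+r*((z-o[2])/r[:,2])[:,None]
def rect(im,u,v,z,kind):
    lab=cv2.cvtColor(im,cv2.COLOR_BGR2LAB).astype(int)
    ref=np.median(lab[v-4:v+5,u-4:u+5].reshape(-1,3),0)
    x0,y0=u-40,v-32; L=cv2.GaussianBlur(im,(3,3),0); L=cv2.cvtColor(L,cv2.COLOR_BGR2LAB).astype(int)[y0:v+32,x0:u+40]
    b=np.median(L.reshape(-1,3),0)
    m=(np.linalg.norm(L-ref,axis=2)<np.linalg.norm(L-b,axis=2)).astype(np.uint8)
    m=cv2.morphologyEx(m,cv2.MORPH_CLOSE,np.ones((5,5))); m=cv2.morphologyEx(m,cv2.MORPH_OPEN,np.ones((5,5)))
    k,l,st,ce=cv2.connectedComponentsWithStats(m); i=l[32,40]
    q=np.argwhere(l==i)[:,::-1]+[x0,y0]
    P=onplane('top',q,z)[:,:2]*1000
    mu=P.mean(0); C=np.cov((P-mu).T); w,V=np.linalg.eigh(C)
    a=np.arctan2(V[1,1],V[0,1]); a=(a+np.pi/2)%np.pi-np.pi/2
    return mu.round(1),round(a,3),np.sqrt(12*w[::-1]).round(0)
OBJ=dict(pA=(256,202,.01),pB=(425,165,.01),pC=(438,206,.01),cA=(263,163,.008),cB=(255,238,.008),cC=(433,242,.008))
def tool():
    from scipy.spatial.transform import Rotation as R
    s=robot.sense(); w,x,y,z=s['tcp_rot']; M=R.from_quat([x,y,z,w]).as_matrix(); return s,np.array(s['tcp_pos'])*1000,M
def go(x,y,z,a):
    "move to world mm xyz with tool y (closing line) at world angle a: prints tool shift, turn"
    s,p,M=tool(); d=M.T@(np.array([x,y,z])-p); cur=np.arctan2(M[1,1],M[0,1])
    t=-((a-cur+np.pi/2)%np.pi-np.pi/2)   # tool z down
    print('at',p.round(1),'yclose',round(cur,3),'-> shift',d.round(1),'turn',round(t,3),'j6',round(s['joints'][5],2),'t',round(s['t'],1),'w',round(s['grip_width']*94,1),'F',np.round(s['wrist_force'],1))
E
python3 - <<'E'
from h import *
im,d=load('top'); C=cloud('top',d)
for k,(u,v,z) in OBJ.items(): print(k,*rect(im,u,v,z,k), 'z',np.median(C[v-4:v+5,u-4:u+5,2]).round(4))
cv2.imwrite('pics/c1.png',cv2.resize(im[140:220,280:390],None,fx=7,fy=7,interpolation=cv2.INTER_CUBIC))
import sys
E
```

```text
pA [492.6 255.5] 1.367 [120.  61.] z 0.0104
pB [ 606.9 -243.8] -1.553 [123.  62.] z 0.0107
pC [ 485. -286.] 1.442 [122.  62.] z 0.0105
cA [607.3 235.2] 1.383 [129.  53.] z 0.0085
cB [386.2 259. ] -1.503 [130.  52.] z 0.0078
cC [ 379.1 -270.3] -1.541 [130.  51.] z 0.0089
```

View pics/c1.png

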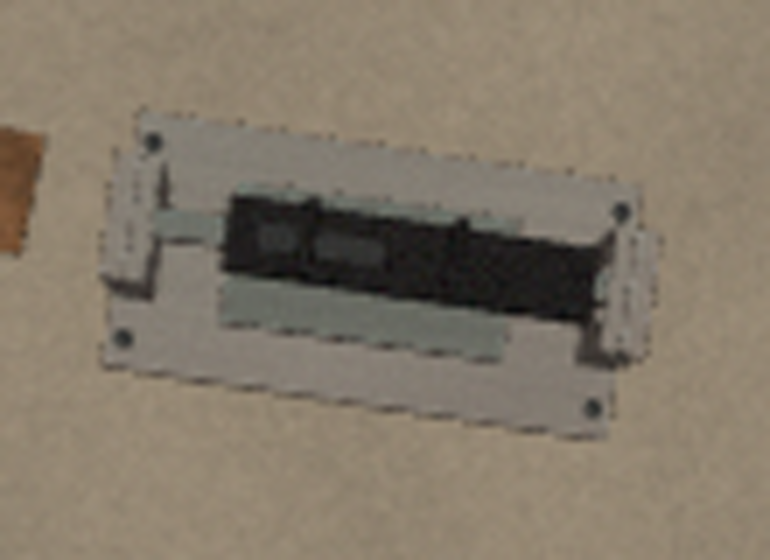

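The crop shows the rack base corners at (138,110), (640,185), (607,437) and (102,365). The bar's sprung end is on the left, towards +y. The tab tops are near crop x 315 and 460.

Run:
```python
from h import *
c=np.array([(138,110),(640,185),(607,437),(102,365)])/7+[280,140]-.43
P=onplane('top',c,.01)*1000; print(P.round(1)); m=P.mean(0)
print('centre',m[:2],'sizes',np.linalg.norm(P[0]-P[1]),np.linalg.norm(P[1]-P[2]))
v=(P[0]-P[1])+(P[3]-P[2]); a=np.arctan2(v[1],v[0]); print('long axis',a)
im,d=load('top'); C=cloud('top',d).reshape(-1,3)*1000
# scene cam too
im2,d2=load('scene'); C2=cloud('scene',d2).reshape(-1,3)*1000
R=np.array([[np.cos(a),np.sin(a)],[-np.sin(a),np.cos(a)]])
for n,c in(('top',C),('scene',C2)):
    q=(c[:,:2]-m[:2])@R.T; near=(abs(q[:,0])<125)&(abs(q[:,1])<70)
    for nm,lo,hi,xm in(('upr',114,126,(80,120)),('tabs',130,145,(0,60)),('beam',97,108,(0,85))):
        s=near&(c[:,2]>lo)&(c[:,2]<hi)&(abs(q[:,0])>=xm[0])&(abs(q[:,0])<xm[1])
        for sg in(1,-1):
            t=q[s&(q[:,0]*sg>0)]; 
            if len(t)>3: print(n,nm,sg,len(t),np.median(t,0).round(1),t.min(0).round(0),t.max(0).round(0),c[s&(q[:,0]*sg>0),2].mean().round(1))
go(m[0],m[1],230,a)
```

```text
[[632.  127.9  10. ]
 [602.  -84.9  10. ]
 [495.1 -71.3  10. ]
 [523.8 142.   10. ]]
centre [563.21655124  28.42492338] sizes 214.93385759207325 107.74639131138241
long axis 1.433921718684852
top upr 1 121 [98.5  0. ] [ 90. -24.] [108.  25.] 120.1
top upr -1 119 [-98.6   0.3] [-108.  -24.] [-90.  26.] 120.1
top tabs 1 27 [28.7 -0.8] [ 26. -15.] [32. 14.] 137.7
top tabs -1 26 [-29.1  -1.5] [-32. -15.] [-26.  14.] 138.3
top beam 1 227 [36.6 -0.7] [  0. -16.] [81. 14.] 102.2
top beam -1 290 [-44.8  -0.9] [-84. -16.] [-0. 15.] 102.2
scene upr 1 116 [102.7  -3.6] [ 88. -27.] [111.  22.] 119.0
scene upr -1 81 [-93.7  -3. ] [-109.  -27.] [-87.  22.] 118.6
scene tabs 1 39 [30.2 -3.8] [ 27. -18.] [35. 11.] 135.0
scene tabs -1 36 [-26.2  -3.9] [-32. -17.] [-23.  10.] 135.1
scene beam 1 119 [41.7 -6.4] [  2. -19.] [63. 11.] 102.1
scene beam -1 90 [-28.  -12.6] [-84. -19.] [-1.  9.] 101.9
at [223.  502.3 223.4] yclose 1.153 -> shift [-503.3 -295.    -6.1] turn -0.281 j6 -0.1 t 0.1 w 94.0 F [-0.1 -1.1 -0.5]
```

```bash
python3 -m jog '[-1,-50,-30,-6,-0.05,-1,-100,-59,-6,-0.1,-1,-150,-89,-6,-0.15,-1,-200,-118,-6,-0.2,-1,-250,-147,-6,-0.28,-1,-303,-177,-6,-0.28,-1,-353,-207,-6,-0.28,-1,-403,-236,-6,-0.28,-1,-453,-266,-6,-0.28,-1,-503,-295,-6,-0.28,-1,-503,-295,-6,-0.28]'
python3 -c "
from h import *
go(563.2,28.4,129,1.434)"
```

```text
t: 1.48
tcp_pos: [0.5642, 0.0257, 0.2287]
tcp_rot: [-0.001, 0.072, 0.997, -0.0]
wrist_force: [0.3, 0.9, 0.1]
grip_width: 1.002
finger_force: 0.0
at [564.2  25.7 228.7] yclose 1.428 -> shift [ 1.1  2.6 99.7] turn -0.006 j6 -1.48 t 1.5 w 94.2 F [0.3 0.9 0.1]
```

```bash
python3 -m jog '[-1,1,2.6,40,0,-1,1,2.6,80,0,-1,1,2.6,99,0,-1,1,2.6,99,0,-1,1,2.6,99,0]'
python3 -c "
from h import *
go(563.2,28.4,128,1.434)"
python3 -m jog '[0,1,0,0,0,0.2,0,0,0,0,0.3,0,0,0,0,0.3,0,0,0,0,0.3,0,0,0,0]'
python3 -c "
from h import *
go(563.2,28.4,128,1.434)"
```

```text
t: 2.1
tcp_pos: [0.5635, 0.0321, 0.1334]
tcp_rot: [0.002, 0.069, 0.998, 0.0]
wrist_force: [0.4, 0.8, 0.1]
grip_width: 1.002
finger_force: 0.0
at [563.5  32.1 133.4] yclose 1.433 -> shift [-0.2 -3.7  5.4] turn -0.001 j6 -1.48 t 2.1 w 94.2 F [0.4 0.8 0.1]
t: 2.72
tcp_pos: [0.5628, 0.0324, 0.1315]
tcp_rot: [0.0, 0.069, 0.998, 0.001]
wrist_force: [-0.1, 2.4, -0.0]
grip_width: 0.507
finger_force: 9.0
at [562.8  32.4 131.5] yclose 1.433 -> shift [-1.  -3.9  3.5] turn -0.001 j6 -1.48 t 2.7 w 47.7 F [-0.1  2.4 -0. ]
```

```bash
python3 -m jog '[0.3,0,-2,2,0,0.3,0,-4,2,0,1,0,-4,2,0,1,0,-4,2,0,1,0,-4,2,0]'
python3 -c "
from h import *
go(563.2,28.4,128,1.434)"
```

```text
t: 3.35
tcp_pos: [0.5619, 0.0277, 0.1292]
tcp_rot: [-0.0, 0.069, 0.998, -0.0]
wrist_force: [-0.1, -0.1, -2.4]
grip_width: 0.441
finger_force: 30.0
at [561.9  27.7 129.2] yclose 1.433 -> shift [-1.2  0.9  1.2] turn -0.001 j6 -1.48 t 3.4 w 41.4 F [-0.1 -0.1 -2.4]
```

```bash
python3 -m jog '[1,0,0.9,0,0,1,0,0.9,-4,0,1,0,0.9,-10,0,1,0,0.9,-10,0]'
python3 -m jog '[1,0,0,-15,0,1,0,0,-30,0,1,0,0,-60,0,1,0,0,-100,0,1,0,0,-100,0]'
python3 - <<'E'
from h import *
im,d=cap('top'); C=cloud('top',d)
go(380,30,128,1.434)
# rack refinement: uprights
m=np.array([563.2,28.4]);a=1.434;R=np.array([[np.cos(a),np.sin(a)],[-np.sin(a),np.cos(a)]])
cv2.imwrite('pics/t1.png',cv2.resize(im[90:290,220:480],None,fx=3,fy=3,interpolation=cv2.INTER_CUBIC))
E
```

```text
t: 3.85
tcp_pos: [0.5628, 0.0286, 0.1406]
tcp_rot: [0.001, 0.069, 0.998, 0.0]
wrist_force: [-0.4, 0.5, -2.3]
grip_width: 0.445
finger_force: 30.0
t: 4.47
tcp_pos: [0.5643, 0.0285, 0.245]
tcp_rot: [0.005, 0.069, 0.998, 0.0]
wrist_force: [0.1, 0.8, -2.3]
grip_width: 0.441
finger_force: 30.0
at [563.2  28.6 241.8] yclose 1.433 -> shift [182.2 -23.8 112.9] turn -0.001 j6 -1.48 t 4.5 w 41.4 F [-0.6 -0.6 -2.8]
```

View pics/t1.png

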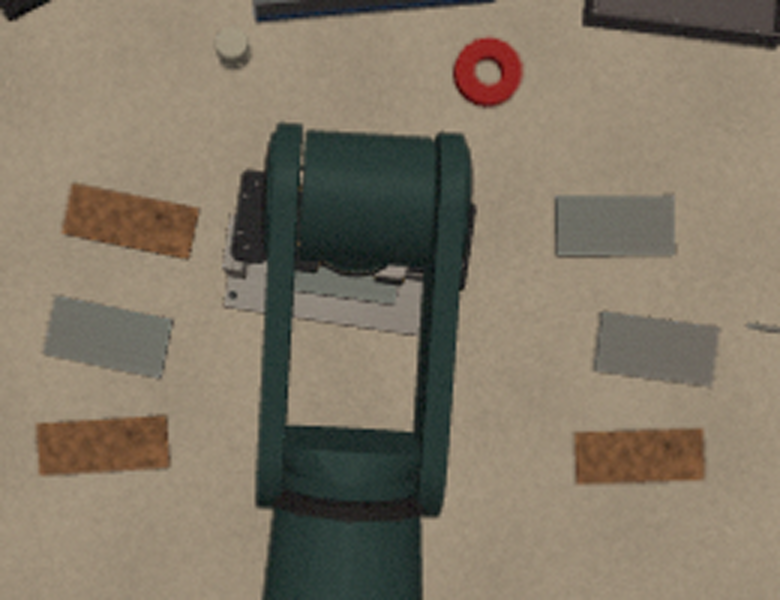

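The bar is out of the rack and held, and the plates and corks have not moved. I'll lay the bar down in front of the rack.

```bash
python3 -m jog '[1,45,-13,0,0,1,90,-27,0,0,1,135,-40,0,0,1,182,-54,0,0,1,182,-54,50,0,1,182,-54,100,0,1,182,-54,140,0,1,182,-54,170,0,1,182,-54,180,0,1,182,-54,180,0]'
python3 -c "
from h import *
go(375,0,48,1.434)"
```

```text
t: 5.78
tcp_pos: [0.3736, 0.0003, 0.0585]
tcp_rot: [-0.001, 0.069, 0.998, 0.0]
wrist_force: [0.6, -0.0, -2.4]
grip_width: 0.44
finger_force: 30.0
at [3.736e+02 3.000e-01 5.850e+01] yclose 1.433 -> shift [-1.5 -0.1 10.5] turn -0.001 j6 -1.58 t 5.8 w 41.3 F [ 0.6 -0.  -2.4]
```

```bash
python3 -m jog '[1,0,0,5,0,1,0,0,8,0,1,0,0,9,0,1,0,0,9,0]'; python3 -m jog '[1,0,0,1,0,1,0,0,2,0,1,0,0,2,0]'
```

```text
t: 6.28
tcp_pos: [0.3746, 0.0001, 0.0507]
tcp_rot: [0.0, 0.069, 0.998, 0.0]
wrist_force: [0.1, -0.8, -3.0]
grip_width: 0.444
finger_force: 30.0
t: 6.65
tcp_pos: [0.3749, 0.0001, 0.0501]
tcp_rot: [0.0, 0.069, 0.998, -0.0]
wrist_force: [-3.7, 2.0, 7.3]
grip_width: 0.441
finger_force: 30.0
```

```bash
python3 -m jog '[0,0,0,0,0,-0.2,0,0,0,0,-0.4,0,0,0,0,-0.55,0,0,0,0,-1,0,0,0,0,-1,0,0,0,0,-1,0,0,0,0]'; python3 -m jog '[-1,0,0,-40,0,-1,0,0,-100,0,-1,0,0,-150,0,-1,0,0,-150,0]'
python3 -c "
from h import *
go(386,259,120,1.638-1.5708)
go(386,259,120,1.638)"
```

```text
t: 7.52
tcp_pos: [0.3741, -0.0, 0.0481]
tcp_rot: [-0.0, 0.069, 0.998, -0.0]
wrist_force: [0.2, -0.3, -0.0]
grip_width: 0.994
finger_force: 0.0
t: 8.02
tcp_pos: [0.3769, -0.0004, 0.2032]
tcp_rot: [0.005, 0.069, 0.998, -0.001]
wrist_force: [0.7, -0.2, -0.4]
grip_width: 0.998
finger_force: 0.0
at [376.9  -0.4 203.2] yclose 1.433 -> shift [ 27.5 258.2  82.8] turn 1.366 j6 -1.58 t 8.0 w 93.8 F [ 0.7 -0.2 -0.4]
at [376.9  -0.4 203.2] yclose 1.433 -> shift [ 27.5 258.2  82.8] turn -0.205 j6 -1.58 t 8.0 w 93.8 F [ 0.7 -0.2 -0.4]
```

```bash
cat >> h.py <<'E'
def avg(n=4):
    P=[]
    for _ in range(n): imaging.capture('scene'); P.append(robot.sense()['tcp_pos'])
    P=np.array(P)*1000; print('avg',P.mean(0).round(2),'sd',P.std(0).round(2)); return P.mean(0)
def goa(x,y,z,a):
    p=avg(); s,q,M=tool(); print('shift',(M.T@(np.array([x,y,z])-p)).round(1)); go(x,y,z,a)
E
python3 -m jog '[-1,5,45,0,0.18,-1,10,90,0,0.36,-1,15,135,0,0.54,-1,20,180,0,0.72,-1,27.5,220,0,0.9,-1,27.5,258,20,1.08,-1,27.5,258,40,1.26,-1,27.5,258,82,1.366,-1,27.5,258,82,1.366,-1,27.5,258,82,1.366]'
python3 - <<'E'
from h import *
goa(386.2,259,22,.067)
im,d=cap('top')
for k in OBJ:
    u,v,z=OBJ[k]
    try: print(k,*rect(im,u,v,z,k))
    except Exception as e: print(k,e)
E
```

```text
t: 9.28
tcp_pos: [0.3828, 0.2594, 0.1169]
tcp_rot: [0.0, 0.682, 0.731, 0.0]
wrist_force: [0.2, -0.9, -0.0]
grip_width: 1.0
finger_force: 0.0
avg [383.65 259.81 118.17] sd [0.12 0.06 0.21]
shift [-1.1  2.2 96.2]
at [383.7 259.8 118.2] yclose 0.068 -> shift [-1.1  2.2 96.3] turn 0.001 j6 0.41 t 9.5 w 93.9 F [-0.1  0.2 -0.1]
pA [460.7 274.3] -0.919 [152. 114.]
pB [ 606.8 -243.8] -1.555 [123.  63.]
pC [ 485.  -285.8] 1.441 [122.  62.]
cA [607.4 235.2] 1.385 [129.  53.]
cB [371.8 305. ] -0.064 [181. 127.]
cC [ 379.1 -270.8] -1.542 [129.  52.]
```

```bash
python3 -m jog '[-1,-1,2,40,0,-1,-1,2,75,0,-1,-1,2,96,0,-1,-1,2,96,0,-1,-1,2,96,0]'
python3 -c "
from h import *
goa(386.2,259,22,.067)"
```

```text
t: 10.15
tcp_pos: [0.3852, 0.2588, 0.0212]
tcp_rot: [0.0, 0.683, 0.73, 0.001]
wrist_force: [0.1, -0.3, 0.2]
grip_width: 1.0
finger_force: 0.0
avg [385.12 258.8   21.08] sd [0.09 0.03 0.1 ]
shift [ 0.1  1.1 -0.9]
at [385.  258.8  20.9] yclose 0.067 -> shift [ 0.2  1.2 -1.1] turn 0.0 j6 0.4 t 10.3 w 94.1 F [-0.1 -0.2  0.5]
```

```bash
python3 -m jog '[0,0,0,0,0,1,0,0,0,0,1,0,0,0,0,1,0,0,0,0,1,0,0,-50,0,1,0,0,-100,0,1,0,0,-150,0,1,0,0,-175,0,1,0,0,-175,0]'
python3 -c "
from h import *
go(563.2,28.4,196,-.137)"
```

```text
t: 11.48
tcp_pos: [0.3859, 0.2593, 0.198]
tcp_rot: [0.001, 0.683, 0.73, 0.003]
wrist_force: [-0.1, 0.0, -0.2]
grip_width: 0.076
finger_force: 0.0
at [385.9 259.3 198. ] yclose 0.067 -> shift [-242.2  161.4    2.2] turn 0.204 j6 0.4 t 11.5 w 7.1 F [-0.1  0.  -0.2]
```

The jaws closed on nothing, so I'll look at what happened.

Run:
```python
from h import *
im,d=cap('scene','s1.png')
```

```text
(no output)
```

View pics/s1.png

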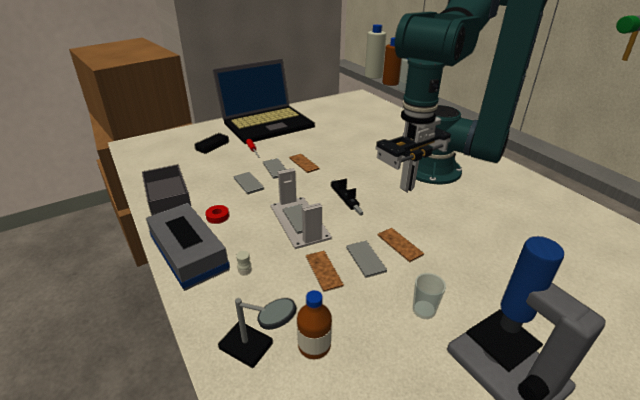

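The cork has not moved. The lift began before the fingers had closed, because they travel at only about 75 mm/s. I'll go back down with the jaws part-open and wait longer.

```bash
python3 -m jog '[-0.6,0,0,0,0,-0.6,0,0,0,0,-0.6,0,0,0,0,-0.6,0,0,0,0,-0.6,0,0,0,0,-0.6,0,0,0,0,-0.6,0,0,50,0,-0.6,0,0,100,0,-0.6,0,0,150,0,-0.6,0,0,175,0,-0.6,0,0,175,0]'
python3 -m jog '[1,0,1,0,0,1,0,1,0,0,1,0,1,0,0,1,0,1,0,0,1,0,1,0,0]'
python3 -m jog '[1,0,0,-50,0,1,0,0,-100,0,1,0,0,-150,0,1,0,0,-175,0,1,0,0,-175,0]'
python3 -c "
from h import *
go(563.2,28.4,196,-.137)"
```

```text
t: 12.9
tcp_pos: [0.3846, 0.2585, 0.0203]
tcp_rot: [-0.0, 0.683, 0.73, -0.0]
wrist_force: [0.1, -0.6, 0.1]
grip_width: 0.799
finger_force: 0.0
t: 13.52
tcp_pos: [0.3857, 0.2587, 0.0206]
tcp_rot: [-0.0, 0.683, 0.73, 0.0]
wrist_force: [-1.4, -0.4, 1.1]
grip_width: 0.549
finger_force: 30.0
t: 14.15
tcp_pos: [0.387, 0.2593, 0.1978]
tcp_rot: [0.001, 0.683, 0.73, 0.003]
wrist_force: [-0.7, 1.0, -1.3]
grip_width: 0.549
finger_force: 30.0
at [387.  259.3 197.8] yclose 0.067 -> shift [-242.2  160.3    2.2] turn 0.204 j6 0.4 t 14.2 w 51.6 F [-0.7  1.  -1.3]
```

```bash
python3 -m jog '[1,-40,27,0,0.03,1,-80,53,0,0.07,1,-120,80,0,0.1,1,-160,107,0,0.13,1,-200,133,0,0.17,1,-242,160,0,0.2,1,-242,160,0,0.204,1,-242,160,0,0.204]'
python3 -c "
from h import *
goa(563.2,28.4,43,-.137)"
```

```text
t: 15.15
tcp_pos: [0.5605, 0.0283, 0.1934]
tcp_rot: [-0.002, 0.754, 0.657, -0.001]
wrist_force: [-1.0, 0.0, -0.2]
grip_width: 0.545
finger_force: 30.0
avg [560.71  28.97 194.71] sd [0.15 0.14 0.5 ]
shift [ -0.3   2.6 151.7]
at [560.9  29.1 195.3] yclose -0.135 -> shift [ -0.4   2.4 152.3] turn 0.002 j6 0.09 t 15.3 w 51.3 F [-0.1  0.7  0.9]
```

```bash
python3 -m jog '[1,0,2.4,50,0,1,0,2.4,100,0,1,0,2.4,135,0,1,0,2.4,150,0,1,0,2.4,150,0,1,0,2.4,150,0]'
python3 -c "
from h import *
goa(563.2,28.4,42,-.137)"
```

```text
t: 16.1
tcp_pos: [0.5654, 0.0278, 0.0477]
tcp_rot: [0.001, 0.754, 0.657, 0.001]
wrist_force: [0.7, -0.6, 0.0]
grip_width: 0.546
finger_force: 30.0
avg [565.3   27.61  47.53] sd [0.22 0.05 0.29]
shift [ 0.5 -2.2  5.5]
at [565.   27.5  47.1] yclose -0.137 -> shift [ 0.6 -1.9  5.1] turn -0.0 j6 0.09 t 16.3 w 51.4 F [-0.5 -0.2 -0.9]
```

```bash
python3 -m jog '[1,0.5,-2,3,0,1,0.5,-2,5,0,1,0.5,-2,5,0,1,0.5,-2,5,0]'
python3 -c "
from h import *
goa(563.2,28.4,42,-.137)"
```

```text
t: 16.8
tcp_pos: [0.5618, 0.0284, 0.0406]
tcp_rot: [-0.0, 0.754, 0.657, -0.0]
wrist_force: [-1.7, 0.0, 1.5]
grip_width: 0.552
finger_force: 30.0
avg [561.85  28.43  40.59] sd [0.01 0.01 0.01]
shift [ 0.2  1.3 -1.4]
at [561.9  28.4  40.6] yclose -0.137 -> shift [ 0.2  1.3 -1.4] turn -0.0 j6 0.09 t 17.0 w 51.7 F [-2.6  0.4  2.5]
```

```bash
python3 -m jog '[1,0,1.3,-1,0,1,0,1.3,-0.5,0,-0.6,0,1.3,-0.5,0,-0.6,0,1.3,-0.5,0,-0.6,0,1.3,-0.5,0,-0.6,0,1.3,-40,0,-0.6,0,1.3,-100,0,-0.6,0,1.3,-150,0,-0.6,0,1.3,-150,0]'
python3 - <<'E'
from h import *
p=avg(1)
go(492.6,255.5,120,1.367-1.5708)
E
```

```text
t: 18.12
tcp_pos: [0.5662, 0.0281, 0.1968]
tcp_rot: [0.004, 0.754, 0.657, 0.004]
wrist_force: [0.2, -0.0, -0.5]
grip_width: 0.803
finger_force: 0.0
avg [564.6   28.14 193.27] sd [0. 0. 0.]
at [564.6  28.1 193.3] yclose -0.137 -> shift [ 215.4 -102.8   72.8] turn 0.067 j6 0.09 t 18.2 w 75.0 F [ 0.5  0.3 -0.4]
```

```bash
python3 -m jog '[-0.6,40,-20,0,0.02,-0.6,80,-40,0,0.03,-0.6,130,-60,0,0.05,-0.6,175,-82,0,0.067,-0.6,215,-103,0,0.067,-0.6,215,-103,40,0.067,-0.6,215,-103,72,0.067,-0.6,215,-103,72,0.067,-0.6,215,-103,72,0.067]'
python3 - <<'E'
from h import *
goa(492.6,255.5,21,1.367-1.5708)
im,d=cap('top')
for k in OBJ:
    u,v,z=OBJ[k]
    try: print(k,*rect(im,u,v,z,k))
    except Exception as e: print(k,e)
cv2.imwrite('pics/t2.png',cv2.resize(im[140:220,220:390],None,fx=4.5,fy=4.5,interpolation=cv2.INTER_CUBIC))
E
```

```text
t: 19.3
tcp_pos: [0.4907, 0.2551, 0.1185]
tcp_rot: [-0.0, 0.776, 0.631, -0.0]
wrist_force: [0.3, -0.2, -0.3]
grip_width: 0.801
finger_force: 0.0
avg [491.57 255.41 120.01] sd [0.13 0.04 0.26]
shift [ 0.1  0.7 99. ]
at [491.6 255.4 120.2] yclose -0.204 -> shift [ 0.1  0.7 99.2] turn -0.001 j6 0.58 t 19.5 w 74.9 F [-0.2  0.7  0.2]
pA [489.  300.5] -0.071 [182. 146.]
pB [ 606.8 -243.9] -1.55 [123.  62.]
pC [ 485.1 -286. ] 1.438 [122.  61.]
cA [576.  266.6] -1.038 [172.  93.]
cB [355.4 277.6] -1.337 [101.  94.]
cC [ 379.  -270.5] -1.538 [130.  51.]
```

View pics/t2.png

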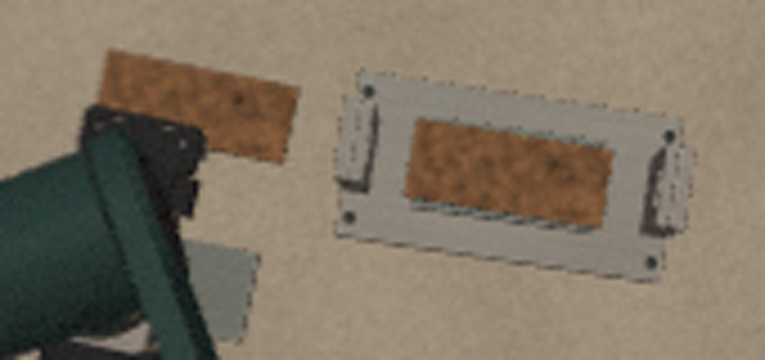

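The cork sits squarely on plate0, centred at about crop (510,173). Next is plate A.

```bash
python3 -c "
from h import *
im,d=load('top'); print(rect(im,333,178,.028,''))"
python3 -m jog '[-0.6,0,0,50,0,-0.6,0,0,85,0,-0.6,0,0,98,0,-0.6,0,0,98,0,-0.6,0,0,98,0,1,0,0,98,0,1,0,0,98,0,1,0,0,98,0,1,0,0,98,0]'
python3 -c "
from h import *
goa(492.6,255.5,21,1.367-1.5708)"
python3 -m jog '[1,0,0,-50,0,1,0,0,-110,0,1,0,0,-165,0,1,0,0,-175,0,1,0,0,-175,0]'
python3 -c "
from h import *
go(563.2,28.4,196,-.137)"
```

```text
(array([561.9,  29.3]), np.float64(1.437), array([128.,  57.]))
t: 20.68
tcp_pos: [0.4915, 0.2554, 0.0213]
tcp_rot: [0.0, 0.775, 0.631, 0.001]
wrist_force: [0.6, -0.7, 3.0]
grip_width: 0.635
finger_force: 30.0
avg [491.51 255.39  21.27] sd [0.01 0.01 0.01]
shift [0.3 1.  0.3]
at [491.5 255.4  21.3] yclose -0.204 -> shift [0.3 1.  0.3] turn -0.0 j6 0.58 t 20.9 w 59.7 F [ 1.6 -1.4  4.2]
t: 21.5
tcp_pos: [0.4898, 0.2551, 0.1938]
tcp_rot: [-0.001, 0.775, 0.631, -0.001]
wrist_force: [0.0, -0.3, -3.1]
grip_width: 0.632
finger_force: 30.0
at [489.8 255.1 193.8] yclose -0.204 -> shift [-207.2  117.8   -2.2] turn -0.067 j6 0.58 t 21.5 w 59.4 F [ 0.  -0.3 -3.1]
```

```bash
python3 -m jog '[1,-40,22,0,0,1,-80,45,0,-0.02,1,-120,68,0,-0.05,1,-165,93,0,-0.067,1,-207,119,0,-0.067,1,-207,119,0,-0.067,1,-207,119,50,-0.067,1,-207,119,100,-0.067,1,-207,119,130,-0.067,1,-207,119,136,-0.067,1,-207,119,136,-0.067,1,-207,119,136,-0.067]'
python3 -c "
from h import *
goa(563.2,28.4,50,-.137)"
```

```text
t: 23.0
tcp_pos: [0.5663, 0.0287, 0.0612]
tcp_rot: [0.001, 0.754, 0.657, 0.001]
wrist_force: [0.8, 0.5, -2.5]
grip_width: 0.634
finger_force: 30.0
avg [566.3   28.51  61.19] sd [0.16 0.06 0.21]
shift [-0.5 -3.1 11.2]
at [566.1  28.4  60.9] yclose -0.137 -> shift [-0.4 -2.9 10.9] turn -0.0 j6 0.09 t 23.2 w 59.6 F [-0.4  0.8 -2.1]
```

```bash
python3 -m jog '[1,0,-2.5,6,0,1,0,-2.5,9,0,1,0,-2.5,10,0,1,0,-2.5,10,0]'
python3 -c "
from h import *
goa(563.2,28.4,49.3,-.137)"
```

```text
t: 23.7
tcp_pos: [0.5628, 0.0288, 0.0494]
tcp_rot: [0.0, 0.754, 0.657, 0.0]
wrist_force: [0.1, 0.2, -2.7]
grip_width: 0.638
finger_force: 30.0
avg [562.91  28.77  49.41] sd [0.02 0.   0.01]
shift [-0.3  0.3  0.1]
at [562.9  28.8  49.4] yclose -0.137 -> shift [-0.3  0.4  0.1] turn -0.0 j6 0.09 t 23.9 w 59.4 F [ 0.5  0.1 -1.8]
```

```bash
python3 -m jog '[1,0,0,0.7,0,1,0,0,0.7,0,-0.6,0,0,0.7,0,-0.6,0,0,0.7,0,-0.6,0,0,0.7,0,-0.6,0,0,-40,0,-0.6,0,0,-100,0,-0.6,0,0,-145,0,-0.6,0,0,-145,0]'
python3 - <<'E'
from h import *
p=avg(1)
go(607.4,235.2,120,1.384-1.5708)
E
```

```text
t: 25.02
tcp_pos: [0.5654, 0.0287, 0.2001]
tcp_rot: [0.004, 0.754, 0.657, 0.004]
wrist_force: [0.1, -0.3, 0.4]
grip_width: 0.796
finger_force: 0.0
avg [563.89  28.75 196.77] sd [0. 0. 0.]
at [563.9  28.8 196.8] yclose -0.137 -> shift [210.4  14.5  77. ] turn 0.05 j6 0.09 t 25.1 w 75.3 F [-0.1 -0.4 -0.6]
```

```bash
python3 -m jog '[-0.6,50,3,0,0,-0.6,100,7,0,0.02,-0.6,155,10,0,0.05,-0.6,210,14,0,0.05,-0.6,210,14,0,0.05,-0.6,210,14,40,0.05,-0.6,210,14,77,0.05,-0.6,210,14,77,0.05,-0.6,210,14,77,0.05]'
python3 - <<'E'
from h import *
goa(607.4,235.2,21,1.384-1.5708)
im,d=cap('top')
print(rect(im,333,178,.038,''))
for k in OBJ:
    u,v,z=OBJ[k]
    try: print(k,*rect(im,u,v,z,k))
    except Exception as e: print(k,e)
E
```

```text
t: 26.2
tcp_pos: [0.6056, 0.2341, 0.1181]
tcp_rot: [0.0, 0.77, 0.638, 0.0]
wrist_force: [0.0, -0.0, -0.8]
grip_width: 0.801
finger_force: 0.0
avg [606.43 234.76 119.76] sd [0.12 0.17 0.24]
shift [ 0.4  0.5 98.8]
at [606.4 234.9 119.8] yclose -0.187 -> shift [ 0.3  0.6 98.8] turn -0.0 j6 0.47 t 26.4 w 75.1 F [-0.5 -1.  -0.1]
(array([562. ,  29.3]), np.float64(1.433), array([130.,  64.]))
pA [507.3 256.9] -1.264 [111.  70.]
pB [ 606.9 -243.8] -1.553 [123.  62.]
pC [ 485.  -285.9] 1.441 [122.  62.]
cA [617. 280.] 0.25 [186. 160.]
cB [391.9 228.5] 0.816 [191. 163.]
cC [ 379.1 -270.3] -1.541 [130.  51.]
```

```bash
python3 -m jog '[-0.6,0,0.5,50,0,-0.6,0,0.5,85,0,-0.6,0,0.5,98,0,-0.6,0,0.5,98,0,-0.6,0,0.5,98,0,1,0,0.5,98,0,1,0,0.5,98,0,1,0,0.5,98,0,1,0,0.5,98,0,1,0,0.5,98,0]'
python3 -c "
from h import *
goa(607.4,235.2,21,1.384-1.5708)"
python3 -m jog '[1,0,0,-50,0,1,0,0,-110,0,1,0,0,-165,0,1,0,0,-175,0,1,0,0,-175,0]'
python3 -c "
from h import *
go(563.2,28.4,196,-.137)"
```

```text
t: 27.7
tcp_pos: [0.6061, 0.2348, 0.0197]
tcp_rot: [0.0, 0.77, 0.638, 0.0]
wrist_force: [0.1, -0.0, -0.0]
grip_width: 0.549
finger_force: 30.0
avg [606.08 234.84  19.73] sd [0.   0.02 0.02]
shift [ 0.6  1.2 -1.3]
at [606.1 234.8  19.7] yclose -0.187 -> shift [ 0.6  1.2 -1.3] turn -0.0 j6 0.47 t 27.9 w 51.6 F [-0.  -0.9  1.3]
t: 28.52
tcp_pos: [0.6057, 0.2348, 0.1942]
tcp_rot: [-0.0, 0.77, 0.638, -0.0]
wrist_force: [-0.5, 0.6, -0.9]
grip_width: 0.547
finger_force: 30.0
at [605.7 234.8 194.2] yclose -0.187 -> shift [-210.7   -3.3   -1.8] turn -0.05 j6 0.47 t 28.5 w 51.5 F [-0.5  0.6 -0.9]
```

```bash
python3 -m jog '[1,-50,-1,0,0,1,-100,-2,0,-0.02,1,-155,-3,0,-0.05,1,-210,-4,0,-0.05,1,-210,-4,0,-0.05,1,-210,-4,50,-0.05,1,-210,-4,100,-0.05,1,-210,-4,125,-0.05,1,-210,-4,130,-0.05,1,-210,-4,130,-0.05]'
python3 -c "
from h import *
goa(563,28.4,58.5,-.137)"
```

```text
t: 29.78
tcp_pos: [0.5626, 0.03, 0.0638]
tcp_rot: [-0.001, 0.754, 0.657, -0.0]
wrist_force: [-0.7, -0.2, -0.3]
grip_width: 0.549
finger_force: 30.0
avg [563.8   29.56  65.77] sd [0.23 0.15 0.43]
shift [-1.3 -0.7  7.3]
at [563.9  29.4  66.1] yclose -0.137 -> shift [-1.1 -0.8  7.6] turn 0.0 j6 0.09 t 30.0 w 51.6 F [ 0.4  0.2 -0.5]
```

```bash
python3 -m jog '[1,-0.8,-0.7,4,0,1,-0.8,-0.7,6.5,0,1,-0.8,-0.7,7,0,1,-0.8,-0.7,7,0]'
python3 -c "
from h import *
goa(563,28.4,57.7,-.137)"
```

```text
t: 30.48
tcp_pos: [0.562, 0.0284, 0.0577]
tcp_rot: [0.0, 0.754, 0.657, -0.0]
wrist_force: [-1.1, -0.1, 1.3]
grip_width: 0.548
finger_force: 30.0
avg [561.98  28.44  57.69] sd [0.   0.01 0.01]
shift [ 0.1  1.  -0. ]
at [562.   28.4  57.7] yclose -0.137 -> shift [ 0.1  1.  -0. ] turn -0.0 j6 0.09 t 30.7 w 51.5 F [-1.3  0.2  2.5]
```

```bash
python3 -m jog '[1,0,0.5,-0.3,0,-0.6,0,0.5,-0.3,0,-0.6,0,0.5,-0.3,0,-0.6,0,0.5,-0.3,0,-0.6,0,0.5,-40,0,-0.6,0,0.5,-100,0,-0.6,0,0.5,-140,0,-0.6,0,0.5,-140,0]'
python3 - <<'E'
from h import *
p=avg(1)
go(606.9,-243.8,120,-1.553+1.5708)
E
```

```text
t: 31.68
tcp_pos: [0.5648, 0.0284, 0.2024]
tcp_rot: [0.003, 0.754, 0.657, 0.004]
wrist_force: [0.9, 0.4, 0.2]
grip_width: 0.802
finger_force: 0.0
avg [563.4   28.4  199.17] sd [0. 0. 0.]
at [563.4  28.4 199.2] yclose -0.137 -> shift [-263.7   80.    79.4] turn -0.155 j6 0.09 t 31.7 w 74.9 F [0.1 0.5 0.4]
```

```bash
python3 -m jog '[-0.6,-50,16,0,0,-0.6,-105,32,0,-0.05,-0.6,-160,48,0,-0.1,-0.6,-210,64,0,-0.155,-0.6,-264,80,0,-0.155,-0.6,-264,80,0,-0.155,-0.6,-264,80,40,-0.155,-0.6,-264,80,79,-0.155,-0.6,-264,80,79,-0.155,-0.6,-264,80,79,-0.155]'
python3 - <<'E'
from h import *
goa(606.9,-243.8,21,.018)
im,d=cap('top')
print(rect(im,333,178,.046,''))
print(rect(im,433,242,.008,''))
E
```

```text
t: 32.98
tcp_pos: [0.606, -0.2433, 0.119]
tcp_rot: [0.0, 0.7, 0.714, 0.0]
wrist_force: [0.8, 0.1, 0.8]
grip_width: 0.799
finger_force: 0.0
avg [ 606.78 -244.08  120.76] sd [0.11 0.19 0.29]
shift [ 0.5 -0.2 99.8]
at [ 606.8 -244.3  120.8] yclose 0.018 -> shift [ 0.6 -0.2 99.8] turn 0.0 j6 -0.49 t 33.2 w 75.0 F [-0.5 -0.4 -1.1]
(array([561. ,  29.9]), np.float64(1.438), array([128.,  58.]))
(array([ 388.4, -253.5]), np.float64(-0.851), array([224., 149.]))
```

```bash
python3 -m jog '[-0.6,0,0.5,50,0,-0.6,0,0.5,85,0,-0.6,0,0.5,98,0,-0.6,0,0.5,98,0,-0.6,0,0.5,98,0,1,0,0.5,98,0,1,0,0.5,98,0,1,0,0.5,98,0,1,0,0.5,98,0,1,0,0.5,98,0]'
python3 -c "
from h import *
goa(606.9,-243.8,21,.018)"
python3 -m jog '[1,0,0,-50,0,1,0,0,-110,0,1,0,0,-165,0,1,0,0,-175,0,1,0,0,-175,0]'
python3 -c "
from h import *
go(563,28.4,196,-.137)"
```

```text
t: 34.48
tcp_pos: [0.6068, -0.2442, 0.0212]
tcp_rot: [0.001, 0.701, 0.713, 0.0]
wrist_force: [0.5, 1.0, 3.6]
grip_width: 0.633
finger_force: 30.0
avg [ 606.76 -244.19   21.16] sd [0.01 0.01 0.01]
shift [0.4 0.1 0.2]
at [ 606.8 -244.2   21.2] yclose 0.018 -> shift [0.4 0.1 0.2] turn 0.0 j6 -0.49 t 34.7 w 59.5 F [ 0.8 -0.1  4. ]
t: 35.3
tcp_pos: [0.6056, -0.2438, 0.1937]
tcp_rot: [-0.001, 0.701, 0.713, -0.0]
wrist_force: [1.1, -0.7, -1.7]
grip_width: 0.636
finger_force: 30.0
at [ 605.6 -243.8  193.7] yclose 0.018 -> shift [272.9 -37.7  -1.9] turn 0.155 j6 -0.49 t 35.3 w 59.8 F [ 1.1 -0.7 -1.7]
```

```bash
python3 -m jog '[1,50,-7,0,0,1,105,-14,0,0.05,1,160,-22,0,0.1,1,215,-30,0,0.155,1,273,-38,0,0.155,1,273,-38,0,0.155,1,273,-38,50,0.155,1,273,-38,100,0.155,1,273,-38,120,0.155,1,273,-38,120,0.155,1,273,-38,120,0.155]'
python3 -c "
from h import *
goa(563,28.4,67.7,-.137)"
```

```text
t: 36.67
tcp_pos: [0.5631, 0.0277, 0.0749]
tcp_rot: [-0.0, 0.754, 0.657, -0.0]
wrist_force: [-0.4, 0.0, -1.8]
grip_width: 0.633
finger_force: 30.0
avg [563.87  27.94  76.23] sd [0.14 0.11 0.3 ]
shift [ 0.3 -0.9  8.5]
at [564.   28.1  76.5] yclose -0.137 -> shift [ 0.2 -1.   8.8] turn -0.0 j6 0.09 t 36.9 w 59.6 F [-1.  -0.3 -2.3]
```

```bash
python3 -m jog '[1,0.3,-0.5,5,0,1,0.3,-0.5,7.5,0,1,0.3,-0.5,8.5,0,1,0.3,-0.5,8.5,0]'
python3 -c "
from h import *
goa(563,28.4,67.2,-.137)"
```

```text
t: 37.38
tcp_pos: [0.5629, 0.0287, 0.067]
tcp_rot: [-0.0, 0.754, 0.657, 0.0]
wrist_force: [0.7, 0.7, -1.9]
grip_width: 0.634
finger_force: 30.0
avg [562.93  28.66  66.99] sd [0.02 0.01 0.02]
shift [-0.2  0.1 -0.2]
at [562.9  28.6  67. ] yclose -0.137 -> shift [-0.2  0.1 -0.2] turn -0.0 j6 0.09 t 37.6 w 59.6 F [-0.7 -0.  -2.4]
```

```bash
python3 -m jog '[1,0,0,0.6,0,1,0,0,0.6,0,-0.6,0,0,0.6,0,-0.6,0,0,0.6,0,-0.6,0,0,0.6,0,-0.6,0,0,-40,0,-0.6,0,0,-100,0,-0.6,0,0,-130,0,-0.6,0,0,-130,0]'
python3 - <<'E'
from h import *
p=avg(1)
go(379.1,-270.3,120,.03)
E
```

```text
t: 38.7
tcp_pos: [0.5646, 0.0285, 0.2005]
tcp_rot: [0.003, 0.754, 0.657, 0.003]
wrist_force: [-0.2, -0.1, 0.1]
grip_width: 0.802
finger_force: 0.0
avg [563.3   28.58 197.57] sd [0. 0. 0.]
at [563.3  28.6 197.6] yclose -0.137 -> shift [-321.3 -141.8   77.2] turn -0.167 j6 0.09 t 38.8 w 75.0 F [-0.2 -0.8 -0.4]
```

```bash
python3 -m jog '[-0.6,-50,-22,0,0,-0.6,-105,-46,0,-0.05,-0.6,-160,-70,0,-0.1,-0.6,-213,-94,0,-0.167,-0.6,-267,-118,0,-0.167,-0.6,-321,-142,0,-0.167,-0.6,-321,-142,0,-0.167,-0.6,-321,-142,40,-0.167,-0.6,-321,-142,77,-0.167,-0.6,-321,-142,77,-0.167,-0.6,-321,-142,77,-0.167]'
python3 - <<'E'
from h import *
goa(379.1,-270.3,21,.03)
im,d=cap('top')
print(rect(im,333,178,.056,''))
print(rect(im,438,206,.010,''))
cv2.imwrite('pics/t3.png',im[110:320,200:500])
E
```

```text
t: 40.12
tcp_pos: [0.379, -0.2694, 0.1203]
tcp_rot: [-0.0, 0.696, 0.718, 0.0]
wrist_force: [-0.8, 0.4, -0.4]
grip_width: 0.795
finger_force: 0.0
avg [ 379.4  -270.25  121.54] sd [0.07 0.2  0.2 ]
shift [  0.2  -0.5 100.5]
at [ 379.3 -270.4  121.6] yclose 0.03 -> shift [  0.4  -0.4 100.6] turn 0.0 j6 -0.77 t 40.3 w 75.2 F [ 0.5 -0.3 -0.4]
(array([561.4,  29.8]), np.float64(1.43), array([130.,  65.]))
(array([ 450.2, -311.2]), np.float64(1.09), array([177., 114.]))
```

View pics/t3.png

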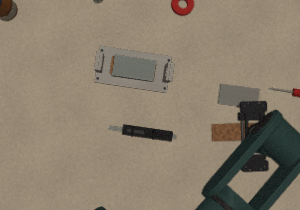

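Run:
```python
from h import *
im,d=load('top')
cv2.imwrite('pics/t4.png',cv2.resize(im[150:210,285:385],None,fx=7,fy=7,interpolation=cv2.INTER_CUBIC))
```

```text
(no output)
```

View pics/t4.png

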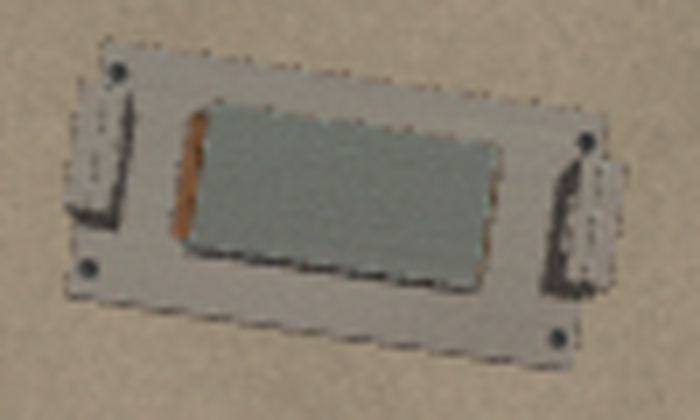

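```bash
python3 -m jog '[-0.6,0,0,50,0,-0.6,0,0,85,0,-0.6,0,0,99,0,-0.6,0,0,99,0,-0.6,0,0,99,0,1,0,0,99,0,1,0,0,99,0,1,0,0,99,0,1,0,0,99,0,1,0,0,99,0]'
python3 -c "
from h import *
goa(379.1,-270.3,21,.03)"
python3 -m jog '[1,0,0,-50,0,1,0,0,-110,0,1,0,0,-165,0,1,0,0,-180,0,1,0,0,-180,0]'
python3 -c "
from h import *
go(563,28.4,200,-.137)"
```

```text
t: 41.62
tcp_pos: [0.3785, -0.2701, 0.0213]
tcp_rot: [0.0, 0.696, 0.718, 0.0]
wrist_force: [0.2, -0.1, 1.4]
grip_width: 0.547
finger_force: 30.0
avg [ 378.53 -270.1    21.29] sd [0.01 0.01 0.01]
shift [-0.2  0.6  0.3]
at [ 378.5 -270.1   21.3] yclose 0.03 -> shift [-0.2  0.6  0.3] turn 0.0 j6 -0.77 t 41.8 w 51.4 F [-0.1  0.1  4.1]
t: 42.45
tcp_pos: [0.3784, -0.27, 0.2007]
tcp_rot: [0.0, 0.696, 0.718, 0.0]
wrist_force: [-0.3, -0.1, 0.1]
grip_width: 0.551
finger_force: 30.0
at [ 378.4 -270.   200.7] yclose 0.03 -> shift [292.8 193.4   0.7] turn 0.167 j6 -0.77 t 42.5 w 51.8 F [-0.3 -0.1  0.1]
```

The plate is centred on the rack. The cork under it is about 3 mm off towards +y, which is fine. Carrying the third cork now.

```bash
python3 -m jog '[1,50,33,0,0,1,100,66,0,0.05,1,150,99,0,0.1,1,200,132,0,0.167,1,250,165,0,0.167,1,293,194,0,0.167,1,293,194,0,0.167,1,293,194,50,0.167,1,293,194,95,0.167,1,293,194,115,0.167,1,293,194,115,0.167,1,293,194,115,0.167]'
python3 -c "
from h import *
goa(563,28.4,78,-.137)"
```

```text
t: 43.95
tcp_pos: [0.5632, 0.028, 0.0859]
tcp_rot: [-0.0, 0.754, 0.657, -0.0]
wrist_force: [1.1, -1.3, -0.4]
grip_width: 0.551
finger_force: 30.0
avg [563.97  28.36  87.06] sd [0.16 0.13 0.21]
shift [-0.1 -1.   9.1]
at [564.1  28.5  87.2] yclose -0.137 -> shift [-0.3 -1.1  9.2] turn -0.0 j6 0.09 t 44.1 w 51.4 F [-0.5 -1.  -0.4]
```

```bash
python3 -m jog '[1,-0.2,-0.5,5,0,1,-0.2,-0.5,8,0,1,-0.2,-0.5,9.3,0,1,-0.2,-0.5,9.3,0]'
python3 -c "
from h import *
goa(563,28.4,77.3,-.137)"
```

```text
t: 44.65
tcp_pos: [0.5628, 0.0286, 0.0773]
tcp_rot: [-0.0, 0.754, 0.657, -0.0]
wrist_force: [-2.4, 0.4, 4.3]
grip_width: 0.549
finger_force: 30.0
avg [562.83  28.66  77.3 ] sd [0.01 0.01 0.01]
shift [-0.2  0.2  0. ]
at [562.8  28.6  77.3] yclose -0.137 -> shift [-0.2  0.2 -0. ] turn 0.0 j6 0.09 t 44.9 w 51.4 F [-2.6  0.3  5.5]
```

Contact is made. I'll release and go to the last plate, pC.

```bash
python3 -m jog '[1,0,0,-0.5,0,-0.6,0,0,-0.5,0,-0.6,0,0,-0.5,0,-0.6,0,0,-0.5,0,-0.6,0,0,-40,0,-0.6,0,0,-100,0,-0.6,0,0,-120,0,-0.6,0,0,-120,0]'
python3 - <<'E'
from h import *
p=avg(1)
im,d=cap('top'); print(rect(im,438,206,.010,''))
go(485,-286,120,1.441-1.5708)
E
```

```text
t: 45.85
tcp_pos: [0.5642, 0.0285, 0.199]
tcp_rot: [0.002, 0.754, 0.657, 0.002]
wrist_force: [-1.0, -0.3, -1.3]
grip_width: 0.799
finger_force: 0.0
avg [563.16  28.57 196.73] sd [0. 0. 0.]
(array([ 485.1, -285.9]), np.float64(1.44), array([122.,  61.]))
at [562.4  28.6 195.3] yclose -0.137 -> shift [-322.2  -33.6   75.4] turn -0.007 j6 0.09 t 46.0 w 75.4 F [ 0.  -0.1  0.3]
```

```bash
python3 -m jog '[-0.6,-55,-6,0,0,-0.6,-110,-12,0,0,-0.6,-165,-17,0,0,-0.6,-220,-23,0,0,-0.6,-275,-29,0,0,-0.6,-322,-34,0,-0.007,-0.6,-322,-34,0,-0.007,-0.6,-322,-34,40,-0.007,-0.6,-322,-34,77,-0.007,-0.6,-322,-34,77,-0.007,-0.6,-322,-34,77,-0.007]'
python3 - <<'E'
from h import *
goa(485,-286,21,1.441-1.5708)
im,d=cap('top')
print(rect(im,333,178,.064,''))
E
```

```text
t: 47.32
tcp_pos: [0.4858, -0.2852, 0.1202]
tcp_rot: [0.0, 0.751, 0.66, 0.0]
wrist_force: [-0.4, -0.5, 1.0]
grip_width: 0.799
finger_force: 0.0
avg [ 486.35 -286.    121.6 ] sd [0.08 0.18 0.21]
shift [ -0.   -1.6 100.6]
at [ 486.3 -286.2  121.6] yclose -0.13 -> shift [  0.2  -1.6 100.6] turn 0.0 j6 -0.5 t 47.5 w 74.9 F [ 0.8  0.7 -0. ]
(array([560.1,  28.6]), np.float64(1.434), array([130.,  60.]))
```

```bash
python3 -m jog '[-0.6,0,-1,50,0,-0.6,0,-1,85,0,-0.6,0,-1,99,0,-0.6,0,-1,99,0,-0.6,0,-1,99,0,1,0,-1,99,0,1,0,-1,99,0,1,0,-1,99,0,1,0,-1,99,0,1,0,-1,99,0]'
python3 -c "
from h import *
goa(485,-286,21,1.441-1.5708)"
python3 -m jog '[1,0,0,-50,0,1,0,0,-110,0,1,0,0,-165,0,1,0,0,-190,0,1,0,0,-190,0]'
python3 -c "
from h import *
go(563,28.4,205,-.137)"
```

```text
t: 48.82
tcp_pos: [0.4847, -0.2859, 0.0213]
tcp_rot: [0.001, 0.752, 0.66, 0.0]
wrist_force: [-0.3, -0.1, 3.4]
grip_width: 0.634
finger_force: 30.0
avg [ 484.73 -285.88   21.28] sd [0.   0.   0.02]
shift [-0.1  0.3  0.3]
at [ 484.7 -285.9   21.3] yclose -0.13 -> shift [-0.1  0.3  0.3] turn -0.0 j6 -0.5 t 49.0 w 59.6 F [ 0.4 -0.2  5. ]
t: 49.65
tcp_pos: [0.4848, -0.286, 0.2119]
tcp_rot: [0.001, 0.752, 0.66, 0.0]
wrist_force: [-0.3, -0.2, -1.6]
grip_width: 0.634
finger_force: 30.0
at [ 484.8 -286.   211.9] yclose -0.13 -> shift [321.9  36.8   6.5] turn 0.007 j6 -0.5 t 49.6 w 59.5 F [-0.3 -0.2 -1.6]
```

```bash
python3 -m jog '[1,55,6,0,0,1,110,12,0,0,1,165,18,0,0,1,220,25,0,0,1,275,31,0,0,1,322,36,0,0.007,1,322,36,0,0.007,1,322,36,50,0.007,1,322,36,95,0.007,1,322,36,115,0.007,1,322,36,117,0.007,1,322,36,117,0.007]'
python3 -c "
from h import *
goa(563,28.4,86,-.137)"
```

```text
t: 51.15
tcp_pos: [0.5616, 0.0283, 0.0934]
tcp_rot: [-0.0, 0.754, 0.657, -0.0]
wrist_force: [-0.1, -1.6, -1.6]
grip_width: 0.63
finger_force: 30.0
avg [562.5   28.61  94.91] sd [0.17 0.14 0.3 ]
shift [-0.1  0.5  8.9]
at [562.6  28.8  95.2] yclose -0.137 -> shift [-0.3  0.4  9.2] turn -0.0 j6 0.09 t 51.4 w 59.5 F [ 0.1 -0.3 -2.1]
```

```bash
python3 -m jog '[1,-0.2,0.7,5,0,1,-0.2,0.7,8,0,1,-0.2,0.7,9.3,0,1,-0.2,0.7,9.3,0]'
python3 -c "
from h import *
goa(563,28.4,85.3,-.137)"
```

```text
t: 51.85
tcp_pos: [0.5625, 0.0287, 0.0853]
tcp_rot: [0.0, 0.754, 0.657, 0.0]
wrist_force: [-2.6, 0.1, 3.2]
grip_width: 0.629
finger_force: 30.0
avg [562.51  28.73  85.27] sd [0.01 0.01 0.02]
shift [-0.3  0.5 -0. ]
at [562.5  28.7  85.3] yclose -0.137 -> shift [-0.3  0.5 -0. ] turn 0.0 j6 0.09 t 52.0 w 59.6 F [-3.4  0.4  5. ]
```

```bash
python3 -m jog '[1,0,0,-0.5,0,-0.6,0,0,-0.5,0,-0.6,0,0,-0.5,0,-0.6,0,0,-0.5,0,-0.8,0,0,-40,0,-1,0,0,-80,0,-1,0,0,-110,0,-1,0,0,-110,0]'
python3 -m jog '[-1,0,-30,0,-0.18,-1,0,-75,0,-0.36,-1,0,-110,0,-0.54,-1,0,-150,0,-0.72,-1,0,-185,0,-0.9,-1,0,-185,0,-1.08,-1,0,-185,0,-1.26,-1,0,-185,0,-1.44,-1,0,-185,0,-1.571,-1,0,-185,0,-1.571]'
python3 - <<'E'
from h import *
im,d=cap('top'); C=cloud('top',d)[120:300,230:430].reshape(-1,3)*1000
print(rect(im,333,178,.074,''))
cv2.imwrite('pics/t5.png',cv2.resize(im[150:260,280:400],None,fx=5,fy=5,interpolation=cv2.INTER_CUBIC))
s=(C[:,2]>40)&(C[:,2]<65)&(C[:,0]<440)&(C[:,0]>300); t=C[s]; print(len(t),t.min(0),t.max(0))
go(375,0,110,1.434)
E
```

```text
t: 53.05
tcp_pos: [0.5641, 0.0286, 0.1974]
tcp_rot: [0.002, 0.754, 0.657, 0.002]
wrist_force: [-0.2, 0.3, -0.2]
grip_width: 1.001
finger_force: 0.0
t: 54.3
tcp_pos: [0.3783, 0.054, 0.1924]
tcp_rot: [-0.002, 0.069, 0.998, -0.0]
wrist_force: [-0.5, 0.5, -0.5]
grip_width: 0.998
finger_force: 0.0
(array([560.4,  28.8]), np.float64(1.428), array([131.,  65.]))Traceback (most recent call last):
  File "<stdin>", line 5, in <module>
    return umr_minimum(a, axis, None, out, keepdims, initial, where)
ValueError: zero-size array to reduction operation minimum which has no identity
```

View pics/t5.png

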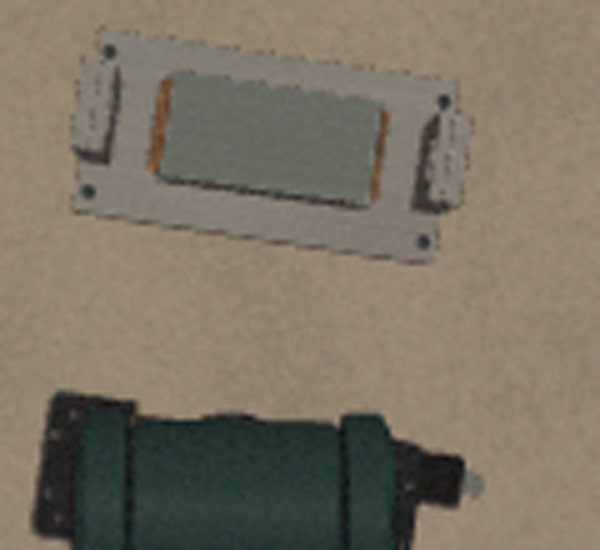

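The stack is square and centred, with the cork edges showing evenly. Next I'll pick up the bar where I released it.

Run:
```python
from h import *
im,d=cap('scene'); C=cloud('scene',d).reshape(-1,3)*1000
s=(C[:,2]>22)&(C[:,2]<58)&(C[:,0]<410)&(C[:,0]>340)&(abs(C[:,1])<80); t=C[s]
a=1.434;R=np.array([[np.cos(a),np.sin(a)],[-np.sin(a),np.cos(a)]]); q=(t[:,:2]-[374.1,0])@R.T
h=t[:,2]>30; print(h.sum(),np.histogram(q[h,0],np.arange(-60,61,6)),np.percentile(q[h,1],[2,50,98]),t[:,2].max())
goa(374.3,0,110,1.434)
```

```text
142 (array([ 0,  0,  0,  0, 21, 47,  0,  0,  0,  0,  0,  0,  0,  0,  4, 62,  8,
        0,  0,  0]), array([-60, -54, -48, -42, -36, -30, -24, -18, -12,  -6,   0,   6,  12,
        18,  24,  30,  36,  42,  48,  54,  60])) [-19.97290768  -6.36888705   8.77703878] 57.468496849823914
avg [378.92  53.97 193.78] sd [0.13 0.01 0.27]
shift [ -2.9 -54.1  83.8]
at [379.1  54.  194.1] yclose 1.433 -> shift [ -2.7 -54.1  84.1] turn -0.001 j6 -1.44 t 54.6 w 94.0 F [ 0.2 -0.3 -0.7]
```

```bash
python3 -m jog '[-1,-2.8,-30,0,0,-1,-2.8,-54,0,0,-1,-2.8,-54,40,0,-1,-2.8,-54,85,0,-1,-2.8,-54,120,0,-1,-2.8,-54,138,0,-1,-2.8,-54,138,0,-1,-2.8,-54,138,0]'
python3 -c "
from h import *
goa(374.3,0,49.5,1.434)"
```

```text
t: 55.6
tcp_pos: [0.3753, -0.0, 0.0574]
tcp_rot: [0.001, 0.068, 0.998, -0.0]
wrist_force: [-0.1, -0.3, 0.6]
grip_width: 1.002
finger_force: 0.0
avg [ 3.7554e+02 -2.0000e-02  5.7620e+01] sd [0.08 0.01 0.1 ]
shift [ 1.3 -0.1  8.1]
at [375.4  -0.   57.5] yclose 1.434 -> shift [ 1.1 -0.1  8. ] turn -0.0 j6 -1.59 t 55.8 w 93.9 F [0.5 0.4 0.1]
```

```bash
python3 -m jog '[-1,0.5,0,5,0,-1,0.5,0,7,0,-1,0.5,0,7,0,0,0.5,0,7,0,1,0.5,0,7,0,1,0.5,0,7,0,1,0.5,0,7,0,1,0.5,0,7,0,1,0.5,0,7,0,1,0.5,0,7,0]'
python3 -c "
from h import *
goa(374.3,0,49.5,1.434)"
python3 -m jog '[1,0,0,-30,0,1,0,0,-80,0,1,0,0,-140,0,1,0,0,-190,0,1,0,0,-195,0,1,0,0,-195,0]'
python3 -c "
from h import *
goa(562.8,28.6,200,1.434)"
```

```text
t: 57.05
tcp_pos: [0.3742, -0.0, 0.0496]
tcp_rot: [0.0, 0.068, 0.998, -0.0]
wrist_force: [-0.3, -1.3, 1.2]
grip_width: 0.442
finger_force: 30.0
avg [ 3.7419e+02 -4.0000e-02  4.9590e+01] sd [0.01 0.01 0.01]
shift [-0.1  0.1  0.1]
at [ 3.742e+02 -1.000e-01  4.960e+01] yclose 1.434 -> shift [-0.1  0.1  0.1] turn -0.0 j6 -1.59 t 57.2 w 41.6 F [-0.5 -3.   2.2]
t: 58.0
tcp_pos: [0.3735, 0.0005, 0.2427]
tcp_rot: [-0.001, 0.068, 0.998, 0.0]
wrist_force: [-0.6, 0.8, -2.3]
grip_width: 0.439
finger_force: 30.0
avg [372.95   0.48 241.64] sd [0.09 0.05 0.16]
shift [-184.4   53.7   40.8]
at [373.    0.4 241.8] yclose 1.434 -> shift [-184.4   53.8   41. ] turn 0.0 j6 -1.59 t 58.2 w 41.9 F [ 0.   0.1 -1.6]
```

```bash
python3 -m jog '[1,-45,13,0,0,1,-90,26,0,0,1,-140,40,0,0,1,-184,54,0,0,1,-184,54,0,0,1,-184,54,30,0,1,-184,54,50,0,1,-184,54,50,0,1,-184,54,50,0]'
python3 - <<'E'
from h import *
goa(562.8,28.6,134,1.434)
im,d=cap('top'); C=cloud('top',d).reshape(-1,3)*1000
m=np.array([562.8,28.6]);a=1.434;R=np.array([[np.cos(a),np.sin(a)],[-np.sin(a),np.cos(a)]]); q=(C[:,:2]-m)@R.T
for sg in(1,-1):
  for lo,hi in((114,126),(136,152)):
    s=(C[:,2]>lo)&(C[:,2]<hi)&(abs(q[:,1])<30)&(q[:,0]*sg>70)&(q[:,0]*sg<112)
    if s.sum(): print(sg,lo,s.sum(),q[s].min(0).round(1),q[s].max(0).round(1))
im,d=cap('scene'); cv2.imwrite('pics/s2.png',cv2.resize(im[130:270,230:400],None,fx=4,fy=4,interpolation=cv2.INTER_CUBIC))
E
```

```text
t: 59.32
tcp_pos: [0.5634, 0.0285, 0.1952]
tcp_rot: [0.0, 0.068, 0.998, 0.0]
wrist_force: [1.6, -0.5, -2.1]
grip_width: 0.438
finger_force: 30.0
avg [564.04  28.49 195.84] sd [0.11 0.01 0.1 ]
shift [ 1.4 -0.1 61.8]
at [564.1  28.5 195.8] yclose 1.434 -> shift [ 1.5 -0.1 61.8] turn -0.0 j6 -1.48 t 59.5 w 41.2 F [ 0.8 -0.3 -1.8]
1 114 64 [ 89.8 -23.6] [107.8  24.8]
-1 114 5 [-108.3  -20.7] [-105.6   23.9]
```

View pics/s2.png

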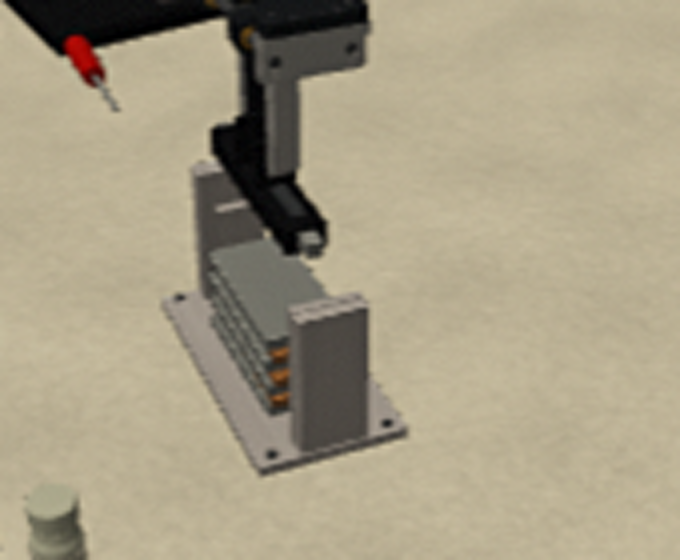

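The picture shows the full stack of four plates and three corks, with the bar level above it. I'll lower it in stages and watch the forces.

```bash
python3 -m jog '[1,0.8,0,12,0,1,0.8,0,24,0,1,0.8,0,24,0,1,0.8,0,24,0]'
python3 -c "
from h import *
goa(562.8,28.6,134,1.434)"
```

```text
t: 60.12
tcp_pos: [0.5628, 0.0287, 0.1701]
tcp_rot: [-0.0, 0.068, 0.998, 0.0]
wrist_force: [0.3, 0.5, -1.9]
grip_width: 0.445
finger_force: 30.0
avg [563.17  28.66 170.77] sd [0.07 0.01 0.14]
shift [ 0.4 -0.1 36.8]
at [563.2  28.7 170.9] yclose 1.434 -> shift [ 0.4 -0.1 36.9] turn 0.0 j6 -1.48 t 60.3 w 41.6 F [ 1.1 -0.3 -2.5]
```

```bash
python3 -m jog '[1,0.3,0,6,0,1,0.3,0,12,0,1,0.3,0,12,0,1,0.3,0,12,0]' && python3 -m jog '[1,0,0,8,0,1,0,0,16,0,1,0,0,22,0,1,0,0,23,0,1,0,0,23,0]'
python3 -c "
from h import *
goa(562.8,28.6,133,1.434)"
```

```text
t: 60.82
tcp_pos: [0.5626, 0.0287, 0.1582]
tcp_rot: [-0.0, 0.068, 0.998, 0.0]
wrist_force: [0.2, -0.4, -1.8]
grip_width: 0.438
finger_force: 30.0
t: 61.45
tcp_pos: [0.5626, 0.0287, 0.1353]
tcp_rot: [-0.0, 0.068, 0.998, 0.0]
wrist_force: [-0.3, -0.4, -3.1]
grip_width: 0.444
finger_force: 30.0
avg [562.82  28.72 135.71] sd [0.03 0.01 0.08]
shift [ 0.  -0.1  2.7]
at [562.8  28.7 135.8] yclose 1.434 -> shift [ 0.  -0.1  2.8] turn -0.0 j6 -1.48 t 61.6 w 41.4 F [ 0.9  0.5 -2.6]
```

No contact between the uprights. I'll lower 2.5 mm more and spread the bar gradually.

```bash
python3 -m jog '[1,0,0,2.5,0,1,0,0,2.5,0,0,0,0,2.5,0,-0.1,0,0,2.5,0,-0.2,0,0,2.5,0,-0.3,0,0,2.5,0,-0.36,0,0,2.5,0,-0.45,0,0,2.5,0,-0.5,0,0,2.5,0,-0.5,0,0,2.5,0]'
python3 -m jog '[-1,0,0,0,0,-1,0,0,0,0,-1,0,0,0,0,-1,0,0,0,0]'
python3 -m jog '[-1,0,0,-20,0,-1,0,0,-60,0,-1,0,0,-110,0,-1,0,0,-150,0,-1,0,0,-150,0]'
python3 -m jog '[-1,60,0,0,0,-1,120,0,0,0,-1,180,0,0,0,-1,240,0,0,0,-1,260,0,0,0,-1,260,0,0,0]'
python3 - <<'E'
from h import *
im,d=cap('top'); C=cloud('top',d).reshape(-1,3)*1000
m=np.array([563.2,28.4]);a=1.434;R=np.array([[np.cos(a),np.sin(a)],[-np.sin(a),np.cos(a)]]); q=(C[:,:2]-m)@R.T
near=(abs(q[:,0])<88)&(abs(q[:,1])<40)
for lo,hi,sg in((130,145,1),(130,145,-1),(95,110,1),(95,110,-1)):
    s=near&(C[:,2]>lo)&(C[:,2]<hi)&(q[:,0]*sg>0)
    if s.sum(): print(lo,sg,s.sum(),q[s].min(0).round(1),q[s].max(0).round(1),np.median(C[s,2]).round(1))
A=cv2.resize(im[150:210,285:385],None,fx=6,fy=5,interpolation=cv2.INTER_CUBIC)
im,d=cap('scene'); B=cv2.resize(im[150:260,250:350],None,fx=6,fy=6*50/110,interpolation=cv2.INTER_CUBIC)
cv2.imwrite('pics/f1.png',np.vstack([A[:,:600],B])[:600])
E
```

```text
t: 62.9
tcp_pos: [0.5628, 0.0287, 0.1333]
tcp_rot: [0.0, 0.068, 0.998, 0.0]
wrist_force: [0.1, -0.5, -0.0]
grip_width: 0.752
finger_force: 0.0
t: 63.4
tcp_pos: [0.5626, 0.0287, 0.1328]
tcp_rot: [-0.0, 0.068, 0.998, 0.0]
wrist_force: [0.1, 0.3, 1.0]
grip_width: 0.996
finger_force: 0.0
t: 64.03
tcp_pos: [0.5642, 0.0287, 0.2876]
tcp_rot: [0.004, 0.068, 0.998, 0.0]
wrist_force: [-0.4, 0.2, 0.5]
grip_width: 1.0
finger_force: 0.0
t: 64.78
tcp_pos: [0.304, 0.0643, 0.2819]
tcp_rot: [0.0, 0.068, 0.998, 0.0]
wrist_force: [-0.2, -0.0, -1.3]
grip_width: 1.002
finger_force: 0.0
130 1 25 [ 26.  -15.2] [31.8 12.2] 141.0
130 -1 26 [-31.9 -15.6] [-26.1  12.1] 140.0
95 1 258 [  0.2 -17.5] [87.  12.8] 102.7
95 -1 301 [-87.9 -17.5] [-0.1 12.9] 103.5
```

View pics/f1.png

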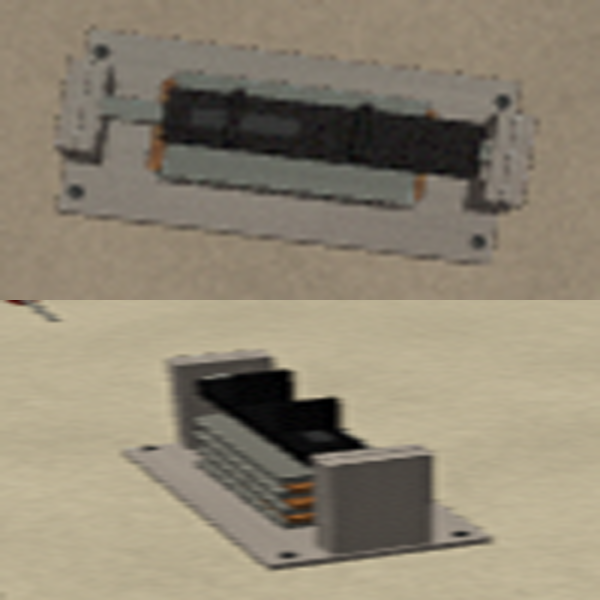

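The tabs are 64 mm apart and symmetric about the rack centre, so both pins are seated. The underside is about 84 mm above the bench, within the fitted range, and the robot is clear.

```bash
python3 -c "
from plant import robot
print(robot.finish_job())"
```

```text
the job is handed in; nothing more can be done
None
```

The job is handed in at about 65 s of robot time: all three bench plates are stacked on plate0 with a cork between each pair, and the keeper bar is back above them with both pins in their recesses. I never moved the arm near the beaker.

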